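# Offer a heel block up to a shoe

### The arm

A 7-joint arm with a two-finger parallel gripper is mounted at the origin on the work surface. World frame = base frame: x ahead of the robot, y to its left, z up, the work surface at z = 0. Lengths are in mm, angles in rad, forces in N, time in s.
With the tool pointing down it reaches from about 400 to 875 mm from the base axis. Payload 4.4 kg.
Tool frame: the origin (TCP) lies at the very end of the fingers, on their centre line; the grasp point (between the pads) lies 19 mm behind it; z points along the fingers, y is the line along which they close (so a half turn about z gives the same grasp; the last joint's range is limited). The gripper opens to 85 mm and grips with 20 to 120 N. Pads are 22 mm wide; open, the fingers measure 114 mm over their backs; the gripper's body (76 mm by 85 mm) begins 54 mm behind the grasp point. The pads swing forward as they close: fully open they stand 13 mm farther back than shut.
Start: joints at [-1.293, 0.628, 0.038, 1.517, -0.027, 0.996, -0.02], TCP at [219.07, 611.985, 231.313] pointing down, gripper open.
Joint ranges: [-3.06, 3.06], [-0.37, 2.12], [-1.25, 1.32], [0.18, 2.47], [-1.1, 4.24], [0.23, 1.98], [-2.94, 2.94]. Speed limits (rad/s): [2.57, 2.57, 3.14, 3.14, 3.14, 3.14, 3.14].

### API

Orientations are given as [roll, pitch, yaw] about the fixed x, y, z axes, in that order (R = Rz(yaw) Ry(pitch) Rx(roll)).
In Python, from cell import ctrl gives the robot as it stands.
- The arm moves only by the tool step_arm, never from a script. Its argument "series" is a list that holds one entry, the list of rows, each a list of 7 numbers: the turn, a rotation vector about the tool's x, y, z as a fraction of full scale, then the shift along the tool's x, y, z as a fraction of full scale, then the closure, from 0 (fully open) to 1 (shut). In form: [[[ax, ay, az, tx, ty, tz, gripper], ...]]. A call has 1 to 12 rows; each row shifts and turns the commanded pose from where the row before left it, along the tool's axes as they then stand; what a row does not reach is not made up. Full scale, the value 1, is 150 mm for a shift and 45 degrees for a turn. A row lasts 1/10 s, in which the tool goes at most 50 mm and 8.59 degrees, less where a joint would pass 70% of its speed; a pose out of reach is approached as far as the arm can. A call with a number of a shift or a turn outside -1 to 1 is refused whole. A call with a gripper value outside its range is refused whole. The fingers move at their own pace and stop on an object; the grip force is fixed at half the most. Time passes only in rows, so rows that do not move let the fingers close. It gives the time, the measured TCP pose, the force, the opening and the grip force at its end, in the units of the state.
- ctrl.read_state(): the state, without advancing time (a new reading comes with each control period).
- ctrl.get_image(name): name is "scene" or "top" or "wrist"; returns a dict with "img" (480x640x3 uint8, red, green, blue), "fx", "fy", "cx", "cy" (pixels), "dist" ([k1, k2, p1, p2, k3] as OpenCV has them; the pictures are not rectified), "R" (3x3) and "t" (3): a world point X has camera coordinates R X + t. Camera axes: x right, y down, z forward; pixel columns grow to the right and rows downward; lengths in mm; the calibration is good to about 2 mm. A picture is of the moment at which its call begins. There is no depth.
- ctrl.finish_job(): hands the job in; it is judged then, once.
Trained networks look in a picture, given as the dict that the camera call returned (one of the last four; its "shot" number tells which), for a name from the list of things; names that differ only in an ending like _2 or _b are one class to them, and where a whole thing is asked for, a point or a joint stands for the part that bears it (a point fixed in the world has none). Each returns a list of dicts, best first, with "score" (0 to 1); they miss things now and then, are a little off and sometimes report something else, mostly with a low value. They report only what shows in the picture. A call takes as long as a camera call. They do not tell look-alikes from the thing itself.
- ctrl.recognise(picture, thing): "centre" ([column, row] in pixels, amid what is visible of it).
The state is a dict: "clock": time; "qpos": joint angles; "qd": joint speeds; "tau": joint torques, N m; "eef_pos": TCP position; "tool_rot": TCP orientation; "force": force on the tool from outside, world axes, zero at the start; "torque": the same for the moment, N m; "width": finger opening in mm; "gripper_force": force on a finger pad.
Only numpy, scipy, OpenCV 4.12 (cv2) and the standard library are available. Lean on these libraries where they do the work, as an engineer would, in place of code of your own. Each camera call takes 0.05 s, during which the arm holds its last target. There are 200 camera calls.

### The job

Pull the chest's drawer out to its stop and take out the heel block. Carry it over the tool rack to the upside-down shoe and finish still holding it in the gripper, steady and level, about a centimetre above the pale heel seat, squarely over the seat's outline with its round end to the back of the shoe. Both faces are coated with contact cement, so the heel must not touch the shoe at any moment; leave the drawer out, and do not bump the rack or disturb the jar, tin and spool.

Things in the scene. Friction and masses are not known exactly. Their poses are not given: they have to be found in the camera images.
- chest: Low green-painted chest with a pale wooden drawer front, fixed to the bench, 200 mm deep (x), 240 mm wide (y), 85 mm high, with a single drawer. Origin: centre of its underside. Its front, with the drawer, faces its own -x (roughly towards the robot). Its position and yaw vary.
- chest_drawer0 (a joint): Travel of the drawer in m along the chest's -x: 0 shut, 0.1336 at its stop; starts between 0 and 0.012 and stays where it is left (about 1 N of friction, light damping). Inside it is 198 mm wide and 155 mm deep; its floor lies 22 mm and its 6 mm walls' tops 63 mm above the bench; shut, its inside is centred over the chest.
- chest_drawer0_handle (a point): Middle of the drawer's handle: a horizontal steel bar 11 mm thick and 120 mm long along the chest's y, 47 mm above the bench, 35 mm in front of the drawer face (axis to face), on two stems 51 mm either side of the middle. It can be pinched from above, the fingers closing along the chest's x, or hooked. Axes as the chest's.
- heel_center (a point): Centre (half-way up) of the loose heel block, D-shaped in plan: 62 mm long (x), 48 mm wide (y), 36 mm high, sides vertical, flat and parallel but for the half-round back (radius 24 mm, at -x); tan and brown leather, black rubber top, 0.06 to 0.13 kg. x points to its flat end, z up. It lies in the drawer and may slide as that is pulled. Gripped across y in its upper half, fingertips clear the shoe.
- heel_back (a point): Point on the round back end of the heel block, half-way up, 31 mm along -x from its centre.
- shoe: Dark red-brown shoe held upside-down on an iron jack, fixed, 252 mm long, sole up, toe to its +x. Origin on the bench below the middle of the heel seat. The seat is 170 mm above the bench; from 33 mm ahead of its middle the sole rises to 206 mm at 130 mm and on to the toe. 52 mm wide at the seat, 82 mm at the ball. The jack's foot, 150 mm across, is centred 45 mm ahead of the origin.
- shoe_seat (a point): Middle of the level heel seat, on its upper surface, 170 mm above the bench: a pale D-shaped patch, 62 mm by 48 mm, of the heel's own outline. x points to the toe (the round end of the patch lies at -x), z up. The heel belongs over it with the two outlines in line, x along x.
- rack: Dark wooden tool rack fixed to the bench between chest and shoe, 200 mm long (its x), 50 mm wide, block 45 mm high, with upright tool handles reaching 150 mm above the bench. Origin: centre of its underside. Position and yaw vary.
- jar: Amber glass jar with a yellow lid, 64 mm across, 85 mm high, loose. Origin: centre of its underside. Bystander.
- tin: Flat round tin with a green lid, 65 mm across, 28 mm high, loose. Origin: centre of its underside. Bystander.
- spool: Cream thread spool standing up, 44 mm across, 50 mm high, loose. Origin: centre of its underside. Bystander.
Mind the look-alikes: they are no part of the job. Of the things like the rack, leave any that is pink or turquoise; of the rest the larger one is meant.

How it is judged:
By the outcome, as a careful person would: the job done as asked, in the order asked, and still so for the second after the job is handed in, while the arm keeps its last pose, push and grip.
It also fails if it takes over 64 s, if anything falls off the work surface, if the arm or the gripper's body presses on something with over 40 N, if the wrist force passes 120 N, or if a joint passes its speed limit or range.

## Working session

There is one attempt and no reset: what is moved stays moved. The work goes in short steps, Python scripts to look and compute and a tool call to move; the robot and the scene stay as the last step left them, time stands still between calls to the robot, and variables do not carry over. Pictures are saved under pics/ and viewed, at most 10 in all, crops included, and the job is handed in when it is done.

Besides the shell and the picture viewer there is one more tool, called after "Request:" by a JSON object that holds its "fn" and its "kwargs", one argument or row to a line. step_arm: Moves the arm, as the interface text tells. Shift numbers are shares of 150 mm and turn numbers shares of 45 degrees, none past 1 either way. Its arguments: {"type":"object","properties":{"series":{"type":"array","items":{"type":"array","items":{"type":"array","items":{"type":"number","minimum":-1,"maximum":1}}}}},"required":["series"]}

```bash
mkdir -p pics; ls; python3 - <<'E'
from cell import ctrl
import cv2
s=ctrl.read_state(); print({k:s[k] for k in('clock','eef_pos','tool_rot','width','force')})
for n in("scene","top"):
    p=ctrl.get_image(n); cv2.imwrite(f"pics/{n}0.png",p["img"][:,:,::-1])
    print(n,p["fx"],p["R"],p["t"],p["dist"])
    for th in["chest","chest_drawer0_handle","heel_center","heel_back","shoe","shoe_seat","rack","jar","tin","spool"]:
        print(th,[(r["centre"],round(r["score"],2)) for r in ctrl.recognise(p,th)])
E
```

```text
pics
{'clock': 0.0, 'eef_pos': array([218.81893842, 611.39140603, 230.3919516 ]), 'tool_rot': array([-3.13969142e+00, -9.31669332e-06,  2.79781866e+00]), 'width': 85.47773965654294, 'force': array([-0.15723139,  1.21064495, -0.57789258])}
scene 592.6884783190069 [[ 0.23744395  0.97130486  0.01368351]
 [ 0.72331679 -0.1673834  -0.66992209]
 [-0.64840819  0.16896646 -0.74230529]] [-130.88683142 -272.42897096 1620.50949909] [-0.16982324  0.          0.          0.          0.        ]
chest [([464.8, 291.2], 0.91)]
chest_drawer0_handle [([418.3, 268.2], 0.83)]
heel_center []
heel_back [([155.9, 267.6], 0.74), ([464.0, 294.9], 0.58)]
shoe [([153.4, 268.3], 0.57)]
shoe_seat [([156.7, 268.9], 0.72)]
rack [([187.4, 379.6], 0.86), ([385.0, 182.3], 0.77), ([281.1, 271.3], 0.72), ([360.2, 346.4], 0.71), ([148.2, 202.1], 0.62)]
jar [([359.3, 344.6], 0.55)]
tin [([290.4, 366.9], 0.81), ([278.7, 272.6], 0.59)]
spool [([239.7, 236.0], 0.93), ([359.4, 346.7], 0.59)]
top 611.7063750150778 [[ 0.0217243  -0.99969909  0.01139256]
 [-0.99245792 -0.02293925 -0.1204204 ]
 [ 0.1206455  -0.00869059 -0.99265761]] [  -8.84644416  491.78722378 1451.42012996] [-0.13648374  0.          0.          0.          0.        ]
chest [([204.8, 173.3], 0.64)]
chest_drawer0_handle [([224.7, 207.7], 0.73)]
heel_center []
heel_back []
shoe []
shoe_seat [([468.8, 235.2], 0.63)]
rack [([347.8, 238.3], 0.86), ([444.4, 150.8], 0.72), ([454.4, 351.4], 0.69), ([227.8, 329.5], 0.66)]
jar [([305.6, 149.8], 0.94)]
tin [([363.5, 153.9], 0.92)]
spool [([376.9, 289.5], 0.74)]
```

View pics/top0.png

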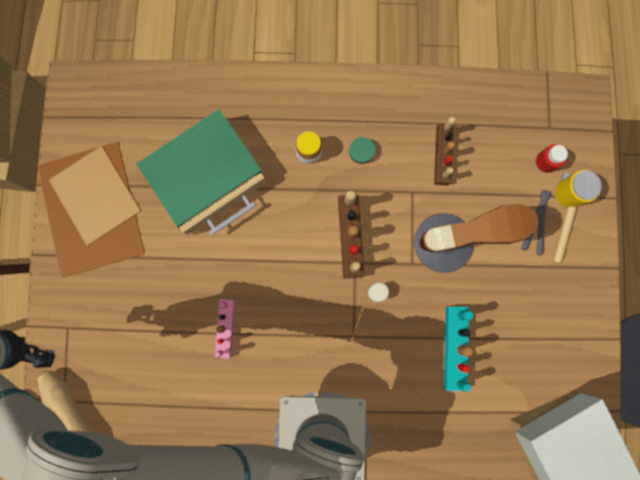

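View pics/scene0.png

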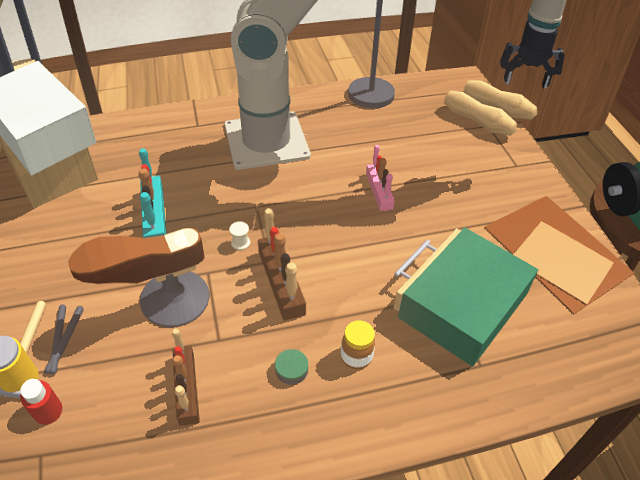

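The top view shows the chest (green lid near 200,170), its handle at (232,216), the dark wood rack at (352,236), the seat at (440,237) with the toe to the right (-y), and the spool at (378,292). The pink, turquoise and smaller brown racks are the look-alikes.

```bash
cat > h.py <<'E'
from cell import ctrl
import cv2, numpy as np
def ray(p,px,z):
    K=np.array([[p["fx"],0,p["cx"]],[0,p["fy"],p["cy"]],[0,0,1]])
    u=cv2.undistortPoints(np.float64(px).reshape(-1,1,2),K,np.float64(p["dist"])).reshape(-1,2)
    d=np.c_[u,np.ones(len(u))]@p["R"]; c=-p["R"].T@p["t"]
    return c+d*((z-c[2])/d[:,2])[:,None]
def proj(p,X):
    K=np.array([[p["fx"],0,p["cx"]],[0,p["fy"],p["cy"]],[0,0,1]])
    return cv2.projectPoints(np.float64(X).reshape(-1,1,3),cv2.Rodrigues(np.float64(p["R"]))[0],np.float64(p["t"]),K,np.float64(p["dist"]))[0].reshape(-1,2)
def blob(mask,at):
    n,l,st,c=cv2.connectedComponentsWithStats(mask.astype(np.uint8))
    m=l==l[at[1],at[0]]
    cs,_=cv2.findContours(m.astype(np.uint8),cv2.RETR_EXTERNAL,cv2.CHAIN_APPROX_NONE)
    return max(cs,key=len).reshape(-1,2)
def rect(p,mask,at,z):
    w=ray(p,blob(mask,at),z)[:,:2].astype(np.float32)
    return cv2.minAreaRect(w),w
E
python3 - <<'E'
from h import *
for n,ch,se in(("top",(200,170),(440,237)),("scene",(470,280),(183,240))):
    p=ctrl.get_image(n); hsv=cv2.cvtColor(p["img"],cv2.COLOR_RGB2HSV); H,S,V=[hsv[:,:,i].astype(int) for i in range(3)]
    print(n,hsv[ch[1],ch[0]],hsv[se[1],se[0]])
    if n=="top": print("chest",rect(p,(H>55)&(H<95)&(S>90),ch,85)[0])
    sm=(S<110)&(V>150)&(H<40)
    r,w=rect(p,sm,se,170); print("seat",r,w.min(0),w.max(0))
    if n=="top":
        print("handle ends",ray(p,[[209,230],[255,202]],47))
        print("rack",ray(p,[[339,197],[361,195],[343,278],[363,276]],45))
        print("rack handles tops",ray(p,[[350,196],[355,266]],150))
        print("spool,jar,tin",ray(p,[[378,292]],50),ray(p,[[309,144]],85),ray(p,[[363,150]],28))
    else: print("handle mid",ray(p,[[416,259],[400,274],[433,243]],47))
E
```

```text
top [ 74 110 135] [ 27  41 231]
chest ((641.67724609375, 308.7259521484375), (183.60031127929688, 235.12075805664062), 35.643775939941406)
seat ((474.1474304199219, -247.07290649414062), (52.08642578125, 64.63756561279297), 12.500297546386719) [ 447.2747  -282.95215] [ 503.671 -216.058]
handle ends [[495.61447439 282.01937018  47.        ]
 [566.18590737 173.63659879  47.        ]]
rack [[583.4675956  -28.67328597  45.        ]
 [589.69080958 -81.83019973  45.        ]
 [388.17689371 -41.91712774  45.        ]
 [393.96116387 -89.4799172   45.        ]]
rack handles tops [[566.84340601 -50.16050166 150.        ]
 [409.88241292 -63.8721449  150.        ]]
spool,jar,tin [[ 356.50596202 -125.31166254   50.        ]] [[702.59201832  46.29660291  85.        ]] [[706.37525368 -86.43822467  28.        ]]
scene [ 72 105 162] [ 28  18 255]
seat ((472.6370544433594, -245.57211303710938), (50.40052032470703, 61.96979522705078), 11.267786979675293) [ 445.707   -279.96933] [ 502.00833 -215.47809]
handle mid [[531.49569224 234.99728682  47.        ]
 [563.03978624 186.93428321  47.        ]
 [496.1414502  288.86133591  47.        ]]
```

Request:
{"fn": "step_arm", "kwargs": {
  "series": [
    [[0, 0, 0.161, 0, 0, 0, 0], [0, 0, 0.161, 0, 0, 0, 0], [0, 0, 0.161, 0, 0, 0, 0], [0, 0, 0.161, 0, 0, 0, 0], [0, 0, 0.161, 0, 0, 0, 0], [0, 0, 0, 0, 0, 0, 0]]
  ]
}}

```text
clock: 1.8
eef_pos: [218.9, 612.0, 231.3]
tool_rot: [3.141, 0.0, 2.165]
force: [-0.3, -0.1, -0.9]
width: 85.5
gripper_force: 0.0
```

Request:
{"fn": "step_arm", "kwargs": {
  "series": [
    [[0, 0, 0, -0.27, 0.025, 0, 0.69], [0, 0, 0, -0.27, 0.025, 0, 0.69], [0, 0, 0, -0.27, 0.025, 0, 0.69], [0, 0, 0, -0.27, 0.025, 0.05, 0.69], [0, 0, 0, -0.27, 0.025, 0.05, 0.69], [0, 0, 0, -0.27, 0.025, 0.05, 0.69], [0, 0, 0, -0.27, 0.025, 0.05, 0.69], [0, 0, 0, -0.27, 0.025, 0.05, 0.69], [0, 0, 0, -0.27, 0.025, 0.05, 0.69], [0, 0, 0, -0.27, 0.025, 0.05, 0.69], [0, 0, 0, -0.27, 0.025, 0.05, 0.69], [0, 0, 0, -0.27, 0.025, 0.05, 0.69]]
  ]
}}

```text
clock: 3.0
eef_pos: [529.7, 233.5, 163.7]
tool_rot: [3.141, -0.0, 2.169]
force: [1.0, 0.7, 1.1]
width: 26.5
gripper_force: 0.0
```

```bash
python3 - <<'E'
from h import *
s=ctrl.read_state(); print(s['clock'],s['eef_pos'],s['tool_rot'],s['width'],s['qpos'].round(2) if hasattr(s['qpos'],'round') else s['qpos'])
p=ctrl.get_image("wrist"); cv2.imwrite("pics/w1.png",p["img"][:,:,::-1])
print("cam",-p["R"].T@p["t"], p["R"])
for r in ctrl.recognise(p,"chest_drawer0_handle"): print(r, ray(p,[r["centre"]],47))
E
```

```text
3.0 [529.67990658 233.45464813 163.67329826] [ 3.14103320e+00 -2.33135263e-04  2.16923783e+00] 26.539594246069775 [-0.58  0.62  0.18  1.79 -0.15  0.74  0.28]
cam [483.74844397 303.42338579 306.82274761] [[ 8.25925631e-01  5.63779000e-01  3.01680906e-04]
 [ 5.33279488e-01 -7.81417814e-01  3.24035782e-01]
 [ 1.82920308e-01 -2.67468578e-01 -9.46044777e-01]]
{'centre': [366.2, 194.6], 'score': 0.87} [[541.06761977 277.62934144  47.        ]]
{'centre': [7.9, 401.4], 'score': 0.37} [[384.34251149 -62.0370878   47.        ]]
```

View pics/w1.png

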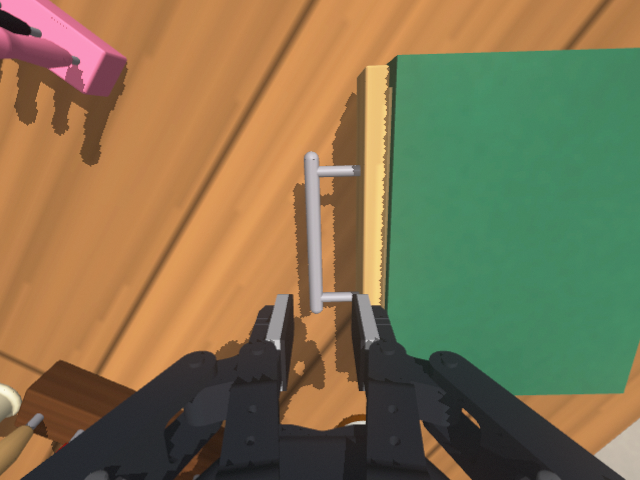

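The wrist view shows the handle bar with ends at about (311,155) and (317,311), and the drawer face edge at x≈362.

```bash
python3 - <<'E'
from h import *
p=ctrl.get_image("wrist"); s=ctrl.read_state()
e=ray(p,[[311,154],[317,312]],47); m=e.mean(0); d=e[1]-e[0]
print(e,m,np.linalg.norm(d),np.degrees(np.arctan2(d[1],d[0])))
import scipy.spatial.transform as T
R=T.Rotation.from_euler('xyz',s['tool_rot']).as_matrix()
print(R.T@(np.r_[m[:2],30]-s['eef_pos']), s['eef_pos'])
E
```

```text
[[494.4871157  272.65694966  47.        ]
 [569.02270051 167.57872548  47.        ]] [531.75490811 220.11783757  47.        ] 128.82929247821127 -54.65061604858475
[ -9.24427841  -4.90313351 133.47576163] [530.60291725 230.77152744 163.45579101]
```

Request:
{"fn": "step_arm", "kwargs": {
  "series": [
    [[0, 0, -0.022, -0.047, -0.023, 0, 0.69], [0, 0, 0, 0, 0, 0.2, 0.69], [0, 0, 0, 0, 0, 0.2, 0.69], [0, 0, 0, 0, 0, 0.2, 0.69], [0, 0, 0, 0, 0, 0.15, 0.69], [0, 0, 0, 0, 0, 0.1, 0.69], [0, 0, 0, 0, 0, 0.04, 0.69], [0, 0, 0, 0, 0, 0, 0.69]]
  ]
}}

```text
clock: 3.95
eef_pos: [529.5, 228.7, 31.4]
tool_rot: [3.14, -0.001, 2.186]
force: [-2.3, 1.9, 1.6]
width: 26.5
gripper_force: 1.2
```

Request:
{"fn": "step_arm", "kwargs": {
  "series": [
    [[0, 0, 0, 0, 0, 0, 1], [0, 0, 0, 0, 0, 0, 1], [0, 0, 0, 0, 0, 0, 1], [0, 0, 0, 0, 0, 0, 1]]
  ]
}}

```text
clock: 4.35
eef_pos: [528.2, 226.9, 31.3]
tool_rot: [-3.139, -0.001, 2.185]
force: [-4.7, -1.1, 7.5]
width: 9.1
gripper_force: 58.7
```

Request:
{"fn": "step_arm", "kwargs": {
  "series": [
    [[0, 0, 0, 0, -0.05, 0, 1], [0, 0, 0, 0, -0.1, 0, 1], [0, 0, 0, 0, -0.1, 0, 1], [0, 0, 0, 0, -0.1, 0, 1], [0, 0, 0, 0, -0.1, 0, 1], [0, 0, 0, 0, -0.1, 0, 1], [0, 0, 0, 0, -0.1, 0, 1], [0, 0, 0, 0, -0.1, 0, 1], [0, 0, 0, 0, -0.06, 0, 1], [0, 0, 0, 0, -0.03, 0, 1], [0, 0, 0, 0, 0, 0, 1]]
  ]
}}

```text
clock: 5.45
eef_pos: [426.8, 153.9, 31.2]
tool_rot: [-3.141, 0.001, 2.182]
force: [-0.8, -0.7, 6.4]
width: 8.8
gripper_force: 59.9
```

Request:
{"fn": "step_arm", "kwargs": {
  "series": [
    [[0, 0, 0, 0, -0.02, 0, 1], [0, 0, 0, 0, -0.02, 0, 1], [0, 0, 0, 0, 0, 0, 1]]
  ]
}}

```text
clock: 5.75
eef_pos: [422.9, 151.2, 31.2]
tool_rot: [3.14, 0.001, 2.183]
force: [1.0, -1.3, 5.3]
width: 8.7
gripper_force: 59.9
```

Request:
{"fn": "step_arm", "kwargs": {
  "series": [
    [[0, 0, 0, 0, -0.02, 0, 1], [0, 0, 0, 0, -0.015, 0, 1], [0, 0, 0, 0, 0, 0, 1]]
  ]
}}

```text
clock: 6.05
eef_pos: [419.7, 148.8, 31.2]
tool_rot: [3.138, 0.002, 2.183]
force: [3.0, 1.2, 5.5]
width: 8.7
gripper_force: 59.9
```

Request:
{"fn": "step_arm", "kwargs": {
  "series": [
    [[0, 0, 0, 0, -0.02, 0, 1], [0, 0, 0, 0, -0.015, 0, 1], [0, 0, 0, 0, 0, 0, 1]]
  ]
}}

```text
clock: 6.35
eef_pos: [419.8, 148.8, 31.3]
tool_rot: [3.131, 0.002, 2.185]
force: [11.3, 8.0, -4.8]
width: 8.9
gripper_force: 59.0
```

Request:
{"fn": "step_arm", "kwargs": {
  "series": [
    [[0, 0, 0, 0, 0.02, 0, 0.69], [0, 0, 0, 0, 0, 0, 0.69], [0, 0, 0, 0, 0, -0.08, 0.69], [0, 0, 0, 0, 0, -0.2, 0.69], [0, 0, 0, 0, 0, -0.25, 0.69], [0, 0, 0, 0, 0, -0.25, 0.2], [0, 0, 0, 0, 0, -0.2, 0], [0, 0, 0, -0.11, 0.21, 0, 0], [0, 0, 0, -0.11, 0.21, 0, 0], [0, 0, 0, -0.11, 0.21, 0, 0], [0, 0, 0, 0, 0, 0, 0], [0, 0, 0, 0, 0, 0, 0]]
  ]
}}

```text
clock: 7.55
eef_pos: [520.4, 159.5, 176.6]
tool_rot: [-3.137, -0.0, 2.181]
force: [-1.0, 0.1, 0.2]
width: 85.5
gripper_force: 0.0
```

```bash
python3 - <<'E'
from h import *
s=ctrl.read_state(); print(s['clock'],s['eef_pos'],s['tool_rot'],s['width'],s['force'])
p=ctrl.get_image("wrist"); cv2.imwrite("pics/w2.png",p["img"][:,:,::-1]); np.save("w2.npy",p,allow_pickle=True)
for n,z in(("heel_center",40),("heel_back",40),("chest_drawer0_handle",47)):
  for r in ctrl.recognise(p,n): print(n,r, ray(p,[r["centre"]],z))
E
```

```text
7.55 [520.40436683 159.50328202 176.61281175] [-3.13740227e+00 -4.68922860e-04  2.18141843e+00] 85.46330161653151 [-0.97219957  0.06900461  0.19330131]
heel_center {'centre': [361.7, 190.0], 'score': 0.55} [[529.9105644  202.44391775  40.        ]]
heel_back {'centre': [362.4, 185.7], 'score': 0.92} [[528.28761153 205.51109397  40.        ]]
chest_drawer0_handle {'centre': [342.1, 128.3], 'score': 0.74} [[489.1139183  231.35720367  47.        ]]
```

View pics/w2.png

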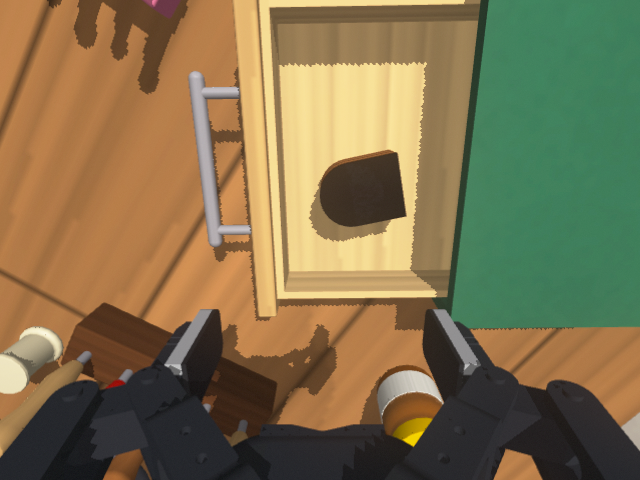

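The heel lies in the open drawer at about (363,190), its round end left (towards the drawer front) and its flat end right (corners about (397,155) and (406,216)); there is free room all round.

```bash
cat >> h.py <<'E'
from scipy.optimize import least_squares
from scipy.spatial.transform import Rotation as Ro
def Dfit(w,x0):
    # fit of D outline (62x48, back radius 24 at -x) to plane points: signed distance
    def sd(v):
        c,s=np.cos(v[2]),np.sin(v[2]); d=w-v[:2]
        x=d[:,0]*c+d[:,1]*s; y=-d[:,0]*s+d[:,1]*c
        r=np.hypot(x+7,y)-24
        bx=np.maximum(np.abs(y)-24,x-31)
        return np.where(x<-7,r,bx)
    o=least_squares(sd,x0,loss='soft_l1'); return o.x,np.sqrt(np.mean(o.fun**2))
E
python3 - <<'E'
from h import *
p=np.load("w2.npy",allow_pickle=True).item(); s=ctrl.read_state()
hsv=cv2.cvtColor(p["img"],cv2.COLOR_RGB2HSV); V=hsv[:,:,2]; print(hsv[190,363],hsv[153,385],hsv[235,345])
c=blob(V<75,(363,190)); print(c.min(0),c.max(0),len(c))
w=ray(p,c,58)[:,:2]; v,e=Dfit(w,[*w.mean(0),np.radians(35)]); print(v,np.degrees(v[2]),e)
R=Ro.from_euler('xyz',s['tool_rot']).as_matrix(); print(R.T@(np.r_[v[:2],31]-s['eef_pos']))
print(ray(p,[[277,20],[284,297]],63),ray(p,[[197,75],[215,243]],47))
E
```

```text
[11 89 63] [ 14 162 148] [ 18 113 154]
[320 153] [405 225] 249
[526.77502963 201.45006394   0.82162859] 47.07585049180452 0.6337469202270891
[ 29.68365377  29.41041356 146.2878658 ]
[[416.07948689 260.40228449  63.        ]
 [526.58903196  98.38854711  63.        ]] [[384.50889934 201.67312235  47.        ]
 [456.67306846  99.2166833   47.        ]]
```

Request:
{"fn": "step_arm", "kwargs": {
  "series": [
    [[0, 0, -0.189, 0, 0, 0, 0], [0, 0, -0.189, 0, 0, 0, 0], [0, 0, -0.189, 0, 0, 0, 0], [0, 0, -0.189, 0, 0, 0, 0], [0, 0, -0.189, 0, 0, 0, 0], [0, 0, -0.189, 0, 0, 0, 0], [0, 0, -0.189, 0, 0, 0, 0], [0, 0, -0.189, 0, 0, 0, 0], [0, 0, -0.189, 0, 0, 0, 0], [0, 0, -0.189, 0, 0, 0, 0], [0, 0, -0.189, 0, 0, 0, 0], [0, 0, -0.189, 0, 0, 0, 0]]
  ]
}}

```text
clock: 8.95
eef_pos: [520.7, 160.4, 177.7]
tool_rot: [3.141, -0.001, -2.313]
force: [-0.6, -0.1, -1.1]
width: 85.3
gripper_force: 0.0
```

```bash
python3 - <<'E'
from h import *
p=ctrl.get_image("top"); hsv=cv2.cvtColor(p["img"],cv2.COLOR_RGB2HSV); H,S,V=[hsv[:,:,i].astype(int) for i in range(3)]
for n,at in(("top",(440,237)),("scene",(183,240))):
    p=ctrl.get_image(n);hsv=cv2.cvtColor(p["img"],cv2.COLOR_RGB2HSV); H,S,V=[hsv[:,:,i].astype(int) for i in range(3)]
    w=ray(p,blob((S<110)&(V>150)&(H<40),at),170)[:,:2]
    v,e=Dfit(w,[*w.mean(0),np.radians(-78)]); print(n,v,np.degrees(v[2]),e)
s=ctrl.read_state(); R=Ro.from_euler('xyz',s['tool_rot']).as_matrix()
print(s['clock'],s['eef_pos'],s['tool_rot'],s['qpos'],R.T@(np.array([526.8,201.5,28])-s['eef_pos']),"yaw err deg",47.08+180-np.degrees(s['tool_rot'][2])%360)
E
```

```text
top [400.42431866  20.32189659  -1.33163591] -76.29711727501257 654.3144051153952
scene [ 472.56145996 -245.25331253   -1.35864516] -77.84463357266632 1.2050917925276408
9.1 [521.03182568 160.35593748 177.70301677] [ 3.14086758e+00 -8.46850374e-04 -2.32215539e+00] [-0.41640697  0.55023877  0.09941682  1.87004777 -0.0786095   0.72613463
  2.11753553] [-34.13081666  23.76258383 149.69143566] yaw err deg 0.12970324361668872
```

Request:
{"fn": "step_arm", "kwargs": {
  "series": [
    [[0, 0, 0, -0.114, 0.079, 0, 0], [0, 0, 0, -0.114, 0.079, 0, 0], [0, 0, 0, 0, 0, 0.2, 0], [0, 0, 0, 0, 0, 0.2, 0], [0, 0, 0, 0, 0, 0.2, 0], [0, 0, 0, 0, 0, 0.16, 0], [0, 0, 0, 0, 0, 0, 0], [0, 0, 0, 0, 0, 0, 0]]
  ]
}}

```text
clock: 9.9
eef_pos: [527.3, 201.7, 63.7]
tool_rot: [3.141, -0.001, -2.321]
force: [0.9, 0.0, 0.8]
width: 85.3
gripper_force: 0.0
```

```bash
python3 - <<'E'
from h import *
p=ctrl.get_image("wrist"); cv2.imwrite("pics/w3.png",p["img"][:,:,::-1])
s=ctrl.read_state(); R=Ro.from_euler('xyz',s['tool_rot']).as_matrix()
print(s['clock'],s['eef_pos'],s['force'],R.T@(np.array([526.8,201.5,28])-s['eef_pos']),"yaw err deg",47.08+180-np.degrees(s['tool_rot'][2])%360)
E
```

```text
9.95 [528.07879138 201.97697115  64.52300925] [-0.23964042 -0.65480629  0.78567941] [ 1.23672897  0.6324377  36.52209656] yaw err deg 0.030377473613611983
```

View pics/w3.png

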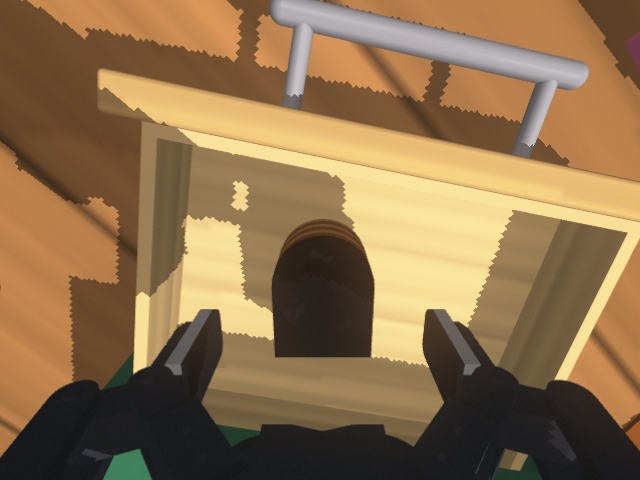

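The fingers straddle the heel (columns 272–375, pads at 221 and 424), aligned and centred. Now I descend and grip.

Request:
{"fn": "step_arm", "kwargs": {
  "series": [
    [[0, 0, 0, 0.005, 0, 0.12, 0], [0, 0, 0, 0, 0, 0.12, 0], [0, 0, 0, 0, 0, 0, 0], [0, 0, 0, 0, 0, 0, 1], [0, 0, 0, 0, 0, 0, 1], [0, 0, 0, 0, 0, 0, 1], [0, 0, 0, 0, 0, 0, 1], [0, 0, 0, 0, 0, 0, 1]]
  ]
}}

```text
clock: 10.75
eef_pos: [528.1, 201.7, 29.1]
tool_rot: [-3.141, 0.002, -2.319]
force: [0.2, -0.0, 6.8]
width: 47.6
gripper_force: 62.5
```

```bash
python3 - <<'E'
from h import *
s=ctrl.read_state(); print(s['clock'],s['eef_pos'],s['tool_rot'],s['force'],s['width'],s['gripper_force'])
E
```

```text
10.75 [528.11587016 201.68789801  29.10604474] [-3.14083394e+00  1.98302702e-03 -2.31936082e+00] [ 0.22822939 -0.03484926  6.7736352 ] 47.558688449797394 62.463283985853195
```

Request:
{"fn": "step_arm", "kwargs": {
  "series": [
    [[0, 0, 0, 0, 0, -0.1, 1], [0, 0, 0, 0, 0, -0.2, 1], [0, 0, 0, 0, 0, -0.3, 1], [0, 0, 0.185, 0, 0, -0.1, 1], [0, 0, 0.185, 0, 0, -0.1, 1], [0, 0, 0.185, 0, 0, -0.1, 1], [0, 0, 0.185, 0, 0, -0.1, 1], [0, 0, 0.185, 0, 0, -0.1, 1], [0, 0, 0.185, 0, 0, -0.1, 1], [0, 0, 0.185, 0, 0, -0.1, 1], [0, 0, 0.185, 0, 0, -0.1, 1], [0, 0, 0.185, 0, 0, -0.1, 1]]
  ]
}}

```text
clock: 11.95
eef_pos: [526.6, 201.4, 254.3]
tool_rot: [3.141, -0.001, 2.651]
force: [0.8, -0.0, -0.9]
width: 47.2
gripper_force: 61.7
```

Request:
{"fn": "step_arm", "kwargs": {
  "series": [
    [[0, 0, 0.185, 0, 0, 0, 1], [0, 0, 0.185, 0, 0, 0, 1], [0, 0, 0.185, 0, 0, 0, 1], [0, 0, 0.185, 0, 0, 0, 1], [0, 0, 0.185, 0, 0, 0, 1], [0, 0, 0.185, 0, 0, 0, 1], [0, 0, 0, 0, 0, 0, 1], [0, 0, 0, 0, 0, 0, 1]]
  ]
}}

```text
clock: 12.75
eef_pos: [526.8, 201.5, 253.1]
tool_rot: [-3.141, -0.001, 1.788]
force: [0.5, 0.7, -1.1]
width: 46.9
gripper_force: 61.6
```

```bash
python3 - <<'E'
from h import *
p=ctrl.get_image("wrist"); cv2.imwrite("pics/w4.png",p["img"][:,:,::-1])
s=ctrl.read_state(); R=Ro.from_euler('xyz',s['tool_rot']).as_matrix()
print(s['clock'],s['eef_pos'],s['tool_rot'],s['force'],s['qpos'],s['width'],R.T@(np.array([473.3,-246,250])-s['eef_pos']))
E
```

```text
12.8 [526.89967211 201.47398999 253.00843363] [-3.14113713e+00 -7.34247397e-04  1.78778333e+00] [ 0.48805052 -0.72538062 -0.71925891] [-0.90449694  0.59110355  0.78891158  1.74906277 -0.48724835  1.00849136
  0.28442016] 47.09180627167629 [-425.44368238 -148.67744243    2.76378013]
```

View pics/w4.png

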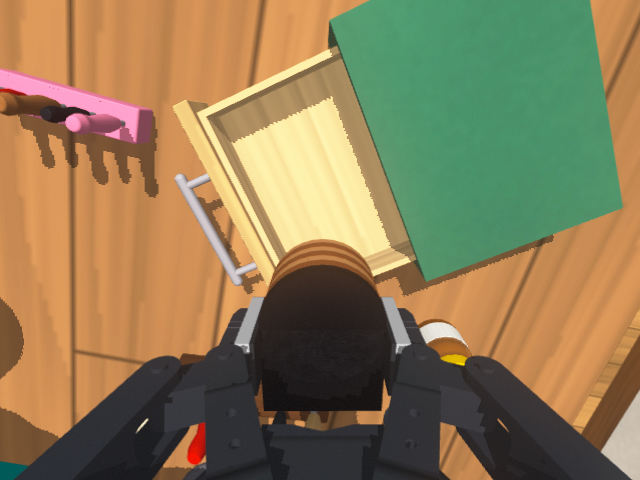

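The heel is held squarely with its round end up in the image (towards tool +x), and the drawer is still out. I will go high past the seat first, so the wrist camera can see the seat ahead of the heel.

Request:
{"fn": "step_arm", "kwargs": {
  "series": [
    [[0, 0, 0, -0.1, -0.03, -0.08, 1], [0, 0, 0, -0.28, -0.083, -0.08, 1], [0, 0, 0, -0.28, -0.083, -0.08, 1], [0, 0, 0, -0.28, -0.083, -0.08, 1], [0, 0, 0, -0.28, -0.083, 0, 1], [0, 0, 0, -0.28, -0.083, 0, 1], [0, 0, 0, -0.28, -0.083, 0, 1], [0, 0, 0, -0.28, -0.083, 0, 1], [0, 0, 0, -0.28, -0.083, 0, 1], [0, 0, 0, -0.28, -0.083, 0, 1], [0, 0, 0, -0.28, -0.083, 0, 1], [0, 0, 0, -0.28, -0.083, 0, 1]]
  ]
}}

```text
clock: 14.0
eef_pos: [488.6, -297.8, 301.9]
tool_rot: [3.141, 0.001, 1.785]
force: [0.6, 0.1, -0.7]
width: 47.0
gripper_force: 61.7
```

Request:
{"fn": "step_arm", "kwargs": {
  "series": [
    [[0, 0, 0, -0.28, -0.083, 0, 1], [0, 0, 0, -0.2, -0.06, 0, 1], [0, 0, 0, 0, 0, 0, 1], [0, 0, 0, 0, 0, 0, 1], [0, 0, 0, 0, 0, 0, 1]]
  ]
}}

```text
clock: 14.5
eef_pos: [484.3, -369.0, 301.1]
tool_rot: [3.142, -0.001, 1.786]
force: [-0.1, 1.3, -0.4]
width: 46.9
gripper_force: 61.7
```

```bash
python3 - <<'E'
from h import *
s=ctrl.read_state(); print(s['clock'],s['eef_pos'],s['tool_rot'],s['force'],s['qpos'],s['width'])
p=ctrl.get_image("wrist"); cv2.imwrite("pics/w5.png",p["img"][:,:,::-1]); np.save("w5.npy",p,allow_pickle=True)
for r in ctrl.recognise(p,"shoe_seat"): print(r, ray(p,[r["centre"]],170))
print(proj(p,[[473,-246,170]]))
E
```

```text
14.5 [ 484.2911759  -368.95450404  301.08644576] [ 3.14151449e+00 -9.16177941e-04  1.78567838e+00] [-0.13888978  1.26913224 -0.44759774] [ 0.15716797  0.60262222  0.76829471  1.55959158 -0.44425855  1.1619378
  1.23178236] 46.90467143321815
{'centre': [345.9, 134.8], 'score': 0.72} [[ 487.32023196 -293.81533891  170.        ]]
[[342.05767316  60.4437484 ]]
```

View pics/w5.png

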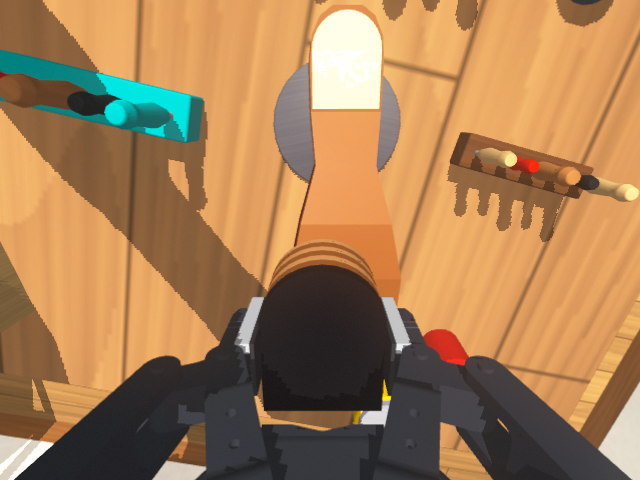

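The seat patch shows clearly at columns 312–382, rows 10–110, nearly aligned with the held heel; the heel's flat edge is at row ~410.

```bash
python3 - <<'E'
from h import *
p=np.load("w5.npy",allow_pickle=True).item(); s=ctrl.read_state(); R=Ro.from_euler('xyz',s['tool_rot']).as_matrix(); t=s['eef_pos']
hsv=cv2.cvtColor(p["img"],cv2.COLOR_RGB2HSV); H,S,V=[hsv[:,:,i].astype(int) for i in range(3)]; print(hsv[40,345])
c=blob(cv2.morphologyEx(((S<90)&(V>200)).astype(np.uint8),cv2.MORPH_CLOSE,np.ones((7,7))),(345,40)); print(c.min(0),c.max(0))
w=ray(p,c,170)[:,:2]; v,e=Dfit(w,[473,-246,np.radians(-78)]); print("seat",v,np.degrees(v[2]),e)
g=cv2.cvtColor(p["img"],cv2.COLOR_RGB2GRAY); print(g[250:300:3,323],g[400:420,300])
e=ray(p,[[264,410],[383,410],[323,264]],t[2]+29); print("heel top in tool",(e-t)@R)
E
```

```text
[ 29  24 255]
[312  10] [381 108]
seat [ 475.94023687 -245.65537862   -1.35060171] -77.38377760892092 0.27035873605352373
[126 107 164 138 106  51  44  44  44  44  44  43  43  42  41  41  39] [ 25  23  24  27  27  23  22  25  25  25  40  98 109 109 107 107 108 107
 107 106]
heel top in tool [[-28.89022113 -23.1215937  -29.02315431]
 [-28.92724456  25.48921526 -29.02048764]
 [ 35.63375932   0.9751831  -28.97298652]]
```

Request:
{"fn": "step_arm", "kwargs": {
  "series": [
    [[0, 0, 0, 0.1, 0.014, 0, 1], [0, 0, 0, 0.2, 0.0275, 0, 1], [0, 0, 0, 0.2, 0.0275, 0, 1], [0, 0, 0, 0.2, 0.0275, 0, 1], [0, 0, 0, 0.095, 0.0135, 0, 1], [0, 0, 0, 0, 0, 0.15, 1], [0, 0, 0, 0, 0, 0.2, 1], [0, 0, 0, 0, 0, 0.15, 1], [0, 0, 0, 0, 0, 0.1, 1], [0, 0, 0, 0, 0, 0.04, 1], [0, 0, 0, 0, 0, 0, 1], [0, 0, 0, 0, 0, 0, 1]]
  ]
}}

```text
clock: 15.8
eef_pos: [475.8, -249.7, 205.5]
tool_rot: [3.141, 0.001, 1.785]
force: [0.2, -0.3, -1.1]
width: 47.3
gripper_force: 61.7
```

```bash
python3 - <<'E'
from h import *
s=ctrl.read_state(); R=Ro.from_euler('xyz',s['tool_rot']).as_matrix(); t=s['eef_pos']
print(s['clock'],t,s['tool_rot'],s['force'],s['width'],R.T@(np.array([475,-248.9,187.1])-t),np.degrees(s['tool_rot'][2]))
a=ctrl.get_image("wrist"); b=ctrl.get_image("scene"); np.save("w6.npy",a,allow_pickle=True); np.save("s6.npy",b,allow_pickle=True)
u=a["img"][150:430,200:450]; v=b["img"][190:290,110:250]
v=cv2.resize(v,(392,280),interpolation=cv2.INTER_CUBIC); cv2.imwrite("pics/c6.png",np.hstack([u,v])[:,:,::-1])
E
```

```text
15.8 [ 475.75539982 -249.74492732  205.45459279] [3.14117962e+00 8.49018058e-04 1.78534816e+00] [ 0.23127995 -0.33402034 -1.08053793] 47.34777883377751 [ 1.00196962 -0.56576755 18.3535166 ] 102.29291439277348
```

View pics/c6.png

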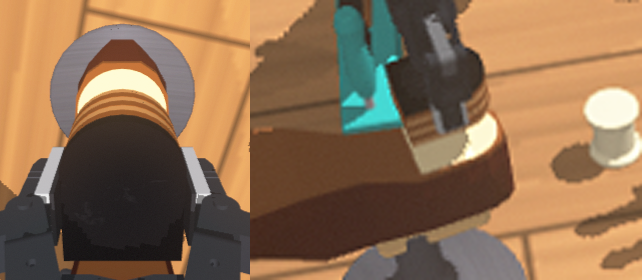

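Wrist crop: the pale round end of the seat shows just behind the heel's round end, roughly centred. Scene crop: the heel hovers clear above the seat. I check the offset numerically.

```bash
python3 - <<'E'
from h import *
p=np.load("w6.npy",allow_pickle=True).item(); s=ctrl.read_state(); R=Ro.from_euler('xyz',s['tool_rot']).as_matrix(); t=s['eef_pos']
hsv=cv2.cvtColor(p["img"],cv2.COLOR_RGB2HSV); S,V=hsv[:,:,1].astype(int),hsv[:,:,2].astype(int)
c=blob(cv2.morphologyEx(((S<90)&(V>200)).astype(np.uint8),cv2.MORPH_CLOSE,np.ones((5,5))),(323,232)); print(c.min(0),c.max(0))
w=ray(p,c,170); q=(w-t)@R; print("seat pts tool: max x",q[:,0].max(),"y at that",q[q[:,0]>q[:,0].max()-.7,1].mean(),"y range",q[:,1].min(),q[:,1].max())
up=np.array([[x,c[c[:,0]==x,1].min()] for x in range(c[:,0].min()+1,c[:,0].max())])
q=((ray(p,up,170)-t)@R)[:,:2]
o=least_squares(lambda a:np.hypot(*(q-a).T)-24,[0,0],loss='soft_l1'); print("seat back-circle centre in tool",o.x,np.abs(o.fun).mean())
# heel back arc: brown/black edge of the top face
V2=p["img"].max(2).astype(int)
pts=[]
for x in range(275,372,4):
    col=V2[230:330,x]; k=np.where(col<60)[0]; 
    if len(k): pts.append([x,230+k[0]])
print(pts[::3])
q=((ray(p,pts,t[2]+29)-t)@R)[:,:2]
o=least_squares(lambda a:np.hypot(*(q-a).T)-24,[0,0],loss='soft_l1'); print("heel back-circle centre in tool",o.x,np.abs(o.fun).mean())
# lower edge arc: where pale seat meets heel bottom
lo=np.array([[x,c[c[:,0]==x,1].max()+1] for x in range(c[:,0].min()+12,c[:,0].max()-12)])
q=((ray(p,lo,t[2]-7)-t)@R)[:,:2]
o=least_squares(lambda a:np.hypot(*(q-a).T)-24,[0,0],loss='soft_l1'); print("heel bottom back-circle in tool",o.x,np.abs(o.fun).mean())
E
```

```text
[278 219] [365 262]
seat pts tool: max x 34.658340704835496 y at that 0.9379054550621441 y range -22.78380062036353 24.574845418197185
seat back-circle centre in tool [10.5468773   1.08922144] 0.12003595904407248
[[275, np.int64(285)], [287, np.int64(276)], [299, np.int64(270)], [311, np.int64(271)], [323, np.int64(271)], [335, np.int64(271)], [347, np.int64(272)], [359, np.int64(277)], [371, np.int64(287)]]
heel back-circle centre in tool [10.57910663  1.34646921] 1.0586399397302522
heel bottom back-circle in tool [9.41706656 1.25317792] 0.10365681023973265
```

Request:
{"fn": "step_arm", "kwargs": {
  "series": [
    [[0, 0, 0, 0.004, 0, 0.04, 1], [0, 0, 0, 0, 0, 0.04, 1], [0, 0, 0, 0, 0, 0.03, 1], [0, 0, 0, 0, 0, 0.01, 1], [0, 0, 0, 0, 0, 0, 1], [0, 0, 0, 0, 0, 0, 1], [0, 0, 0, 0, 0, 0, 1], [0, 0, 0, 0, 0, 0, 1]]
  ]
}}

```text
clock: 16.7
eef_pos: [475.2, -249.2, 186.8]
tool_rot: [-3.141, 0.0, 1.785]
force: [-0.2, -0.1, -0.4]
width: 47.1
gripper_force: 61.7
```

```bash
python3 - <<'E'
from h import *
p=ctrl.get_image("wrist"); b=ctrl.get_image("scene"); tp=ctrl.get_image("top")
s=ctrl.read_state(); R=Ro.from_euler('xyz',s['tool_rot']).as_matrix(); t=s['eef_pos']
print(s['clock'],t,s['tool_rot'],s['force'],s['width'],s['gripper_force'],np.degrees(s['tool_rot'][2]))
hsv=cv2.cvtColor(p["img"],cv2.COLOR_RGB2HSV); S,V=hsv[:,:,1].astype(int),hsv[:,:,2].astype(int)
m=cv2.morphologyEx(((S<90)&(V>200)).astype(np.uint8),cv2.MORPH_CLOSE,np.ones((5,5)))
ys=[y for y in range(200,270) if m[y,323]]; print(ys[0],ys[-1])
c=blob(m,(323,(ys[0]+ys[-1])//2))
up=np.array([[x,c[c[:,0]==x,1].min()] for x in range(c[:,0].min()+1,c[:,0].max())]); lo=np.array([[x,c[c[:,0]==x,1].max()+1] for x in range(c[:,0].min()+12,c[:,0].max()-12)])
for q,z in((up,170),(lo,t[2]-7)):
    q=((ray(p,q,z)-t)@R)[:,:2]; o=least_squares(lambda a:np.hypot(*(q-a).T)-24,[0,0],loss='soft_l1'); print(o.x,np.abs(o.fun).mean())
v=cv2.resize(b["img"][190:290,110:250],(560,400),interpolation=cv2.INTER_CUBIC); u=cv2.resize(tp["img"][90:330,130:400],(225,200))
cv2.imwrite("pics/c7.png",np.hstack([v,np.vstack([u,np.zeros((200,225,3),np.uint8)])])[:,:,::-1])
# predicted heel-bottom / seat in scene: row of flat end corners
for z in(170,t[2]-7): print(proj(b,[[475+np.sin(0)*0+31*np.cos(-1.354)-24*k*np.sin(-1.354)*1,-246.2+31*np.sin(-1.354)+24*k*np.cos(-1.354),z] for k in(1,-1)])-[110,190])
E
```

```text
16.85 [ 475.11049649 -249.17315636  186.76039572] [-3.14111990e+00  1.32063727e-04  1.78462417e+00] [ 0.31056582  0.21225904 -0.01355322] 47.20376262780126 61.70725956559181 102.251432769311
231 238
[9.61437129 1.56289987] 0.10469863511995513
[9.02462856 1.34948984] 0.10481822068719998
[[60.35302889 62.83727381]
 [53.25128954 46.09993579]]
[[59.50886441 59.47511675]
 [52.39406355 42.7211291 ]]
```

View pics/c7.png

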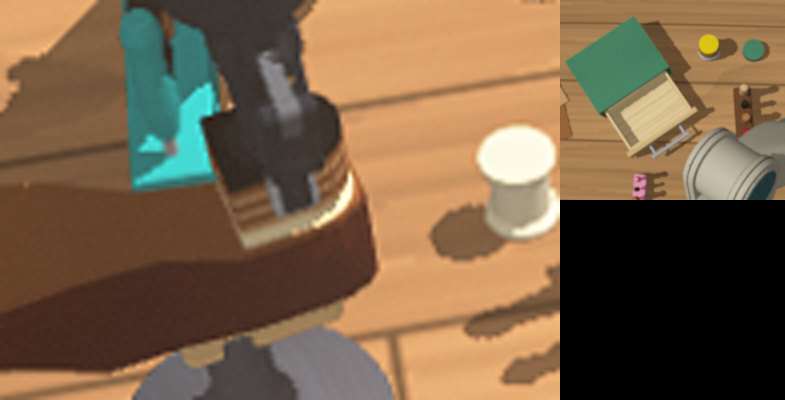

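The heel hovers level over the seat with a pale gap visible. It is aligned to about 0.6 mm, and the drawer, jar, tin and spool are where they should be.

```bash
python3 -c "
from cell import ctrl
print(ctrl.finish_job())"
```

```text
the job is handed in; nothing more can be done
None
```

The job is handed in at about 17 s: the gripper holds the heel level about 10 mm above the seat, in line with its outline to under 1 mm and round end to the back, with the drawer at its stop; I saw no contact with the rack, jar, tin or spool.

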